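Load jar lids into the spring-lift lid magazine at the cheese stall

TASK

Put the two loose jar lids from the white board into the lid magazine on top of the three already in it: press each one down against the spring, tops up, until it is fully home under both spring catches, so that the catches close over it and hold it when you let go. Leave the filled jar, the block of cheese and the knife where they are.

Things in the scene. Friction and masses are not known exactly. Their poses are not given: they have to be found in the camera images.
- lid_a_mid (a point): first loose jar lid: gold-lacquered steel twist-off lid lying flat, top up, on the white board; 66 mm across, 10 mm high, 11 to 20 g. The point is its centre, half-way up; z up. It is round: its yaw means nothing and it may be gripped across any diameter. At least 30 mm of clear space all round
- lid_b_mid (a point): second loose jar lid, the same as the first; they may be loaded in either order
- magazine: lid magazine, fixed to the counter: steel base plate 150 (x) x 110 (y) x 12 mm, four upright steel guide rods 8 mm thick round the stack, at x and y = +-27 mm, straight up to 134 mm above the counter, then flaring 6 mm outward to tips at 152 mm. Catches stand on its +x and -x sides; the +y and -y sides are open, 46 mm between rods. Origin: centre of its underside; z up
- mouth (a point): point on the magazine's upright axis, 120 mm above the counter, level with the flat undersides of the catches' noses and the top of the three lids already in; axes as the magazine's. A lid set between the rod tips (1.5 mm play all round) rests on the two noses, underside about 7 mm above the point (it may rock a little). Pressed down (5 to 25 N) until its top is below the point, it is caught; let go earlier, it comes up
- follower (a joint): grey plate on a coil spring under the stack: how far it stands below its place at the start, in m: 0 with three lids, about 0.010 with four and 0.020 with five lids under the catches; stop at 0.050. The spring pushes up with about 7 N at 0, rising 120 N/m
- catch_a (a joint): sprung steel catch on the magazine's +x side, 18 mm wide, its thumb tab rising 28 mm above the mouth point; its nose, flat below, reaches in to 29 mm from the axis and tapers back to 36 mm, 15 mm higher. Angle in rad: 0 shut over the stack, 0.02 to 0.07 while a lid passes, then it snaps back to 0
- catch_b (a joint): the same catch on the -x side
- board: white plastic cutting board 180 (x) x 290 (y) x 15 mm that lies fixed on the counter, its top 15 mm above the counter; origin at the centre of its underside. The two loose lids lie on it, one towards its +y end, one towards its -y end
- jar_mid (a point): bystander: a filled glass jar with lid, 78 mm across and 118 mm high, standing beyond the work; the point is 60 mm above its foot
- cheese_mid (a point): bystander: a block of white cheese 85 x 130 x 70 mm beyond the work; the point is its centre
- knife_mid (a point): bystander: a cheese knife 270 mm long with a wooden handle, lying flat along its y beyond the work; the point is near its middle
Things that resemble listed ones, but are neither listed nor needed, are in the scene too. What is shaped like the part that bears lid_b_mid but turquoise is not meant. Leave any black look-alike of the part that bears lid_a_mid alone.

How it is judged (in metres and radians):
At the end, for the whole second after the job is handed in: Both lids lie in the magazine, top up and level (within 0.08 rad), within 4 mm of its axis, their centres at least 3 mm below the undersides of the catches' noses (5 mm when fully home), the follower 17 to 25 mm lower than at the start, both catches shut (under 0.025 rad), everything released (horizontal distance between each of lid_a_mid, lid_b_mid and mouth below 0.004 m and z of each of lid_a_mid, lid_b_mid in the frame of mouth below -0.003 m and angle between each of lid_a_mid, lid_b_mid's own z axis and vertical below 0.08 rad and value of joint follower between 0.017 and 0.025 m and value of joint each of catch_a, catch_b below 0.025 rad); the robot touches nothing.
It fails at once if the filled jar, the cheese or the knife is moved by more than 20 mm (distance of any of jar_mid, cheese_mid, knife_mid from where it was at the start of the episode above 0.02 m).
It also fails if it takes over 72 s, if anything falls off the work surface, if the arm or the gripper's body presses on something with over 40 N, if the wrist force passes 120 N, or if a joint passes its speed limit or range.

ROBOT

A 6-joint arm with a two-finger parallel gripper is mounted at the origin on the work surface. World frame = base frame: x ahead of the robot, y to its left, z up, the work surface at z = 0. Lengths are in mm, angles in rad, forces in N, time in s.
With the tool pointing down it reaches from about 350 to 775 mm from the base axis. Payload 7.3 kg.
Tool frame: the origin (TCP) lies at the very end of the fingers, on their centre line; the grasp point (between the pads) lies 19 mm behind it; x points along the fingers, z is the direction in which the jaws open and shut, and the axes are right-handed (so a half turn about x gives the same grasp; the last joint's range is limited). The gripper opens to 92 mm and grips with 3 to 60 N. Pads are 19 mm wide; open, the fingers measure 130 mm over their backs; the gripper's body (75 mm by 190 mm) begins 47 mm behind the grasp point.
Start: joints at [1.031, 0.342, 1.524, -0, 1.275, -0.146], TCP at [201.43, 484.841, 226.741] pointing down, gripper open.
Joint ranges: [-2.53, 2.53], [-0.77, 2.02], [0.04, 2.7], [-1, 4.14], [0.28, 2.66], [-3.11, 3.11]. Speed limits (rad/s): [2.57, 2.57, 3.14, 3.14, 3.14, 3.14].

INTERFACE

Orientations are given as a unit quaternion [x, y, z, w].
In Python, from workcell import robot, effector, optics gives the robot as it stands. Calls block until the motion is done:
- robot.move_ptp(position, orientation): joint-space move of the TCP to a pose.
- robot.line_to(position, frame=None, v=150, f_stop=None): straight line of the TCP; frame=None keeps the orientation; v is the mean speed in mm/s. With f_stop (N) it stops when the force on the tool has changed by that much, and returns True; else False.
- robot.move_joints(angles): joint-space move.
- effector.command_gripper(opening, f_grip=None): opening from 0.0 (shut) to 1.0 (fully open); f_grip is the grip in N (None keeps the last); returns when the fingers have stopped.
- robot.sleep(seconds).
- robot.inverse_kinematics(position, orientation): joint angles nearest the present ones, or None.
- robot.state(): the state.
- optics.get_image(name): name is "scene" or "top" or "wrist"; returns a dict with "frame" (420x560x3 uint8, blue, green, red), "fx", "fy", "cx", "cy" (pixels), "R" (3x3) and "t" (3): a world point X has camera coordinates R X + t. Camera axes: x right, y down, z forward; pixel columns grow to the right and rows downward; lengths in mm; the calibration is good to about 2 mm. A picture is of the moment at which its call begins. There is no depth.
A pose or a line that the arm cannot do raises robot.Unreachable and nothing moves.
- robot.hand_in(): hands the job in, once; it reports no verdict.
The state is a dict: "t": time; "joint_pos": joint angles; "qd": joint speeds; "joint_efforts": joint torques, N m; "ee_pos": TCP position; "tool_rot": TCP orientation; "contact_force": force on the tool from outside, world axes, zero at the start; "torque": the same for the moment, N m; "finger_gap": opening from 0.0 (shut) to 1.0 (fully open).
Only numpy, scipy, OpenCV 4.12 (cv2) and the standard library are available. Lean on these libraries where they do the work, as an engineer would, in place of code of your own. Each camera call takes 0.05 s, during which the arm holds its last target. There are 200 camera calls.

## Working session

There is one attempt and no reset: what is moved stays moved. The work goes in short steps, each a Python script; the robot and the scene stay as the last script left them, time stands still between calls to the robot, and variables do not carry over. Pictures are saved under pics/ and viewed, about 8 in all and at most 12, crops included, and the job is handed in when it is done.

```bash
mkdir -p pics; ls; python3 - <<'E'
from workcell import robot, effector, optics
import cv2, numpy as np, pickle
for n in ("scene","top"):
    d=optics.get_image(n); cv2.imwrite(f"pics/{n}0.png",d["frame"]); pickle.dump(d,open(f"{n}0.pkl","wb"))
    print(n,d["fx"],d["fy"],d["cx"],d["cy"],np.round(d["R"],3).tolist(),np.round(d["t"],1).tolist())
s=robot.state(); print(s)
E
```

```text
pics
scene 401.0498306164137 401.0498306164137 273.8046537108502 204.02235946592054 [[0.676, 0.737, -0.015], [0.588, -0.551, -0.592], [-0.444, 0.391, -0.806]] [-384.6, -320.4, 1337.4]
top 393.1579868276939 393.1579868276939 284.92238676650834 207.84220682228695 [[-0.027, -1.0, -0.004], [-0.997, 0.027, -0.07], [0.07, 0.002, -0.998]] [-3.6, 631.6, 1035.5]
{'t': 0.1, 'joint_pos': array([ 1.03099590e+00,  3.42634914e-01,  1.52491070e+00, -3.32378048e-05,
        1.27541437e+00, -1.46020679e-01]), 'qd': array([ 3.65410804e-04, -1.42603419e-03, -3.76112484e-03,  7.57687356e-05,
        2.10340594e-03,  5.12522368e-04]), 'joint_efforts': array([ 9.89462606e-04, -4.32005095e+01, -2.44693565e+01,  7.18615344e-02,
        5.25907287e-02,  3.40650260e-06]), 'ee_pos': array([201.24243283, 484.50382033, 226.12764576]), 'tool_rot': array([-0.39274965,  0.58857999,  0.39231535,  0.58771589]), 'contact_force': array([-0.02752157, -0.86211208, -0.37777249]), 'torque': array([-0.00524535,  0.02951717, -0.03181744]), 'finger_gap': 1.0043055146318656}
```

View pics/top0.png

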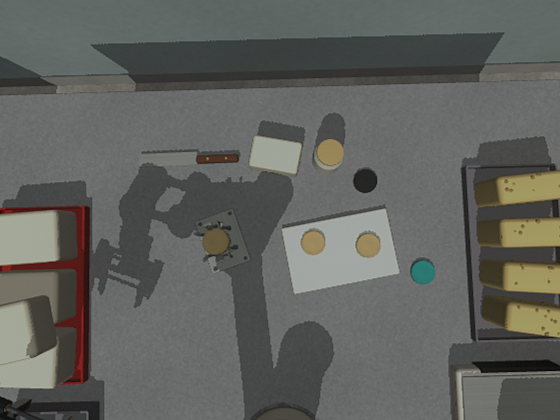

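View pics/scene0.png

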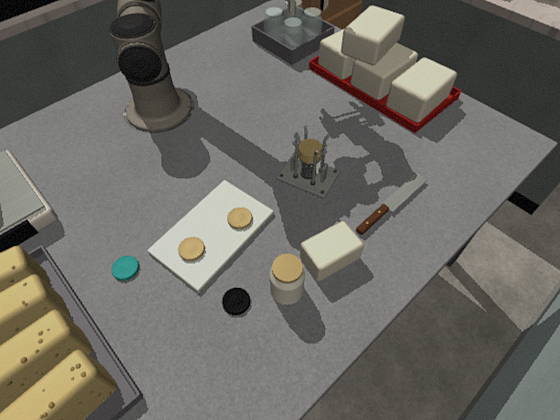

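Candidates in the top view: gold lids on the board at (313,242) and (368,245). Look-alikes are the jar's lid (330,150), the magazine stack top (216,241), the black lid (365,180) and the turquoise lid (423,271). By the description I choose the two on the board and will check them in a crop.

```bash
cat > h.py <<'E'
from workcell import robot, effector, optics
import cv2, numpy as np, pickle
from scipy.spatial.transform import Rotation as Ro
def ray(d,uv,z):
    "pixels -> world points on plane z"
    uv=np.atleast_2d(np.float64(uv)); R=np.array(d["R"]); t=np.array(d["t"])
    r=np.c_[(uv[:,0]-d["cx"])/d["fx"],(uv[:,1]-d["cy"])/d["fy"],np.ones(len(uv))]@R
    C=-R.T@t
    return C+r*((z-C[2])/r[:,2])[:,None]
def proj(d,X):
    c=np.atleast_2d(np.float64(X))@np.array(d["R"]).T+np.array(d["t"])
    return np.c_[d["fx"]*c[:,0]/c[:,2]+d["cx"],d["fy"]*c[:,1]/c[:,2]+d["cy"]]
def down(a):
    "tool down, jaws opening along world direction a (rad)"
    x=np.array([0,0,-1.]); z=np.array([np.cos(a),np.sin(a),0]); y=np.cross(z,x)
    return Ro.from_matrix(np.c_[x,y,z]).as_quat()
def gold(d,z,lo=(12,70,60),hi=(30,255,255)):
    m=cv2.inRange(cv2.cvtColor(d["frame"],cv2.COLOR_BGR2HSV),lo,hi)
    m=cv2.morphologyEx(m,cv2.MORPH_OPEN,np.ones((3,3),np.uint8))
    out=[]
    for c in cv2.findContours(m,cv2.RETR_EXTERNAL,cv2.CHAIN_APPROX_NONE)[0]:
        if cv2.contourArea(c)<150: continue
        P=ray(d,cv2.convexHull(c)[:,0],z)[:,:2].astype(np.float32)
        (cx,cy),r=cv2.minEnclosingCircle(P); e=cv2.minAreaRect(P)
        out.append((np.round(ray(d,[c[:,0].mean(0)],z)[0,:2],1).tolist(),np.round(e[0],1).tolist(),np.round(e[1],1).tolist(),c[:,0].mean(0).round(1).tolist()))
    return out
E
python3 - <<'E'
from h import *
for n in ("top","scene"):
    d=pickle.load(open(n+"0.pkl","rb"))
    for o in gold(d,25): 
        if max(o[2])<130: print(n,o)
d=pickle.load(open("top0.pkl","rb"))
cv2.imwrite("pics/crop0.png",cv2.resize(d["frame"][170:310,170:410],None,fx=3.3,fy=3.3,interpolation=cv2.INTER_CUBIC))
g=ray(d,[(216,241)],120); print(g)
for a in (0,.5,1,1.57,2,2.6,3.1,-.5,-1): 
    print(a,[None if (q:=robot.inverse_kinematics(p,down(a))) is None else np.round(q,2).tolist() for p in ([g[0,0],g[0,1],160],)])
E
```

```text
top ([526.1, -237.9], [526.1, -237.7], [61.4, 58.3], [367.6, 245.0])
top ([537.4, -91.8], [536.6, -91.6], [61.4, 61.1], [312.6, 242.2])
top ([547.5, 166.9], [547.5, 167.0], [66.8, 69.2], [215.6, 241.0])
top ([780.2, -146.5], [779.4, -146.6], [70.4, 71.3], [329.9, 151.7])
scene ([730.0, -104.4], [729.5, -103.8], [71.5, 73.9], [287.0, 268.0])
scene ([530.6, -240.2], [530.6, -240.4], [61.3, 66.4], [191.2, 248.4])
scene ([541.3, -95.1], [541.5, -94.9], [60.1, 63.6], [239.3, 217.8])
scene ([495.4, 208.0], [492.2, 206.8], [68.2, 97.6], [308.9, 150.1])
[[548.30410585 148.6268524  120.        ]]
0 [[0.13, 0.48, 1.5, -0.0, 1.16, 0.13]]
0.5 [[0.13, 0.48, 1.5, -0.0, 1.16, -0.37]]
1 [[0.13, 0.48, 1.5, -0.0, 1.16, -0.87]]
1.57 [[0.13, 0.48, 1.5, -0.0, 1.16, -1.44]]
2 [[0.13, 0.48, 1.5, -0.0, 1.16, -1.87]]
2.6 [[0.13, 0.48, 1.5, -0.0, 1.16, -2.47]]
3.1 [[0.13, 0.48, 1.5, -0.0, 1.16, -2.97]]
-0.5 [[0.13, 0.48, 1.5, -0.0, 1.16, 0.63]]
-1 [[0.13, 0.48, 1.5, -0.0, 1.16, 1.13]]
```

View pics/crop0.png

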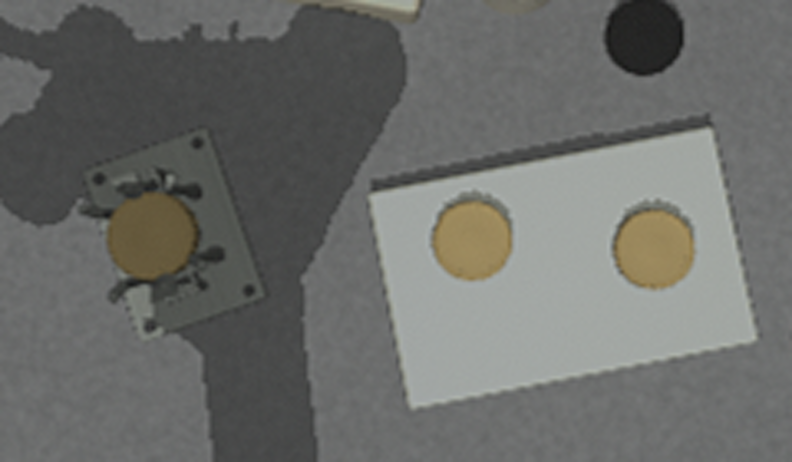

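The crop confirms two gold lids on the white board, at crop pixels (472,240) and (654,248). The black one is at (644,36). The magazine plate is yawed about 0.35 rad, with its catches on the near and far sides. Next come close looks with the wrist camera.

```bash
python3 - <<'E'
from h import *
robot.move_ptp([548,149,310],down(0.35-np.pi/2))
d=optics.get_image("wrist"); pickle.dump(d,open("wm.pkl","wb")); print(robot.state()["t"]); print("mag",gold(d,120,(10,60,40)), -np.array(d["R"]).T@d["t"])
robot.move_ptp([536,-92,200],down(0))
d2=optics.get_image("wrist"); pickle.dump(d2,open("wl.pkl","wb")); print("lid",gold(d2,25))
print(robot.state()["t"])
cv2.imwrite("pics/w1.png",np.hstack([d["frame"],d2["frame"]])[:,::][:, :][::1]) if 0 else cv2.imwrite("pics/w1.png",cv2.resize(np.vstack([d["frame"],d2["frame"]]),None,fx=.71,fy=.71,interpolation=cv2.INTER_AREA))
E
```

```text
1.9333
mag [([442.7, -57.7], [444.6, -55.0], [14.2, 348.8], [408.0, 335.7]), ([520.4, -93.9], [519.6, -93.0], [79.2, 36.3], [469.1, 287.2]), ([370.2, 314.8], [369.6, 313.5], [80.3, 37.1], [71.0, 287.0]), ([555.9, -33.9], [555.0, -32.4], [50.8, 49.3], [434.6, 240.5]), ([551.5, 151.1], [550.9, 151.0], [62.6, 63.9], [268.6, 184.7])] [612.07202259 171.90833212 467.21295003]
lid [([666.4, -249.0], [675.5, -235.6], [44.9, 358.0], [387.6, 331.7]), ([754.4, -197.8], [753.5, -197.0], [19.2, 71.5], [475.4, 288.8]), ([329.8, -196.2], [330.7, -197.1], [74.3, 33.2], [70.7, 287.4]), ([538.7, -91.3], [538.4, -91.9], [62.6, 63.4], [270.3, 189.1])]
3.4583
```

View pics/w1.png

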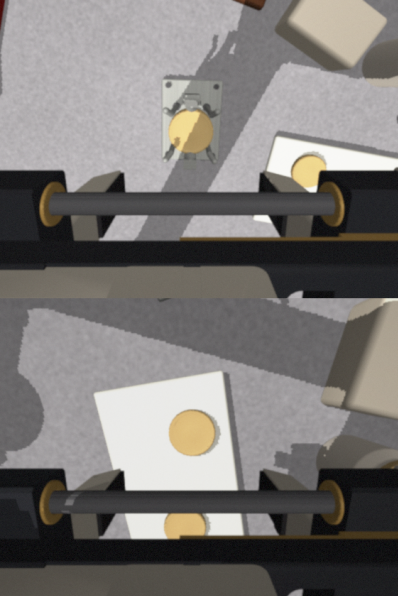

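The upper half shows the magazine squared to the image at (190,130), so the yaw of about 0.35 is right. The lower half shows a gold lid at (192,433). I'll refine the magazine with two half-turned wrist views, which cancels any fixed camera offset, and do the same for lid A.

```bash
python3 - <<'E'
from h import *
C=[]
def look(p,a,z,lo,name):
    robot.move_ptp(p,down(a)); robot.sleep(.15)
    d=optics.get_image("wrist"); pickle.dump(d,open(name+".pkl","wb"))
    print(name,round(robot.state()["t"],2),[o for o in gold(d,z,lo) if 55<min(o[2]) and max(o[2])<75]); return d
look([538,-92,200],np.pi-.2,25,(12,70,60),"lA2")
ims=[]
for i,a in enumerate((.35+np.pi/2,.35-np.pi/2)):
    d=look([551,151,240],a,120,(10,60,40),f"m{i}")
    u,v=proj(d,[551,151,120])[0].astype(int)
    c=d["frame"][max(0,v-100):v+95,u-75:u+75]; print(u-75,max(0,v-100)); ims.append(cv2.resize(c,None,fx=2.6,fy=2.6,interpolation=cv2.INTER_CUBIC))
h=min(i.shape[0] for i in ims)
cv2.imwrite("pics/m.png",np.hstack([i[:h] for i in ims]))
E
```

```text
lA2 6.47 [([538.2, -94.7], [538.4, -93.9], [63.3, 62.5], [271.0, 188.0])]
m0 10.65 [([547.9, 149.9], [548.6, 150.5], [64.5, 63.7], [271.6, 197.8])]
196 101
m1 13.5 [([551.7, 151.5], [550.9, 151.1], [64.2, 64.1], [267.9, 204.0])]
193 105
```

View pics/m.png

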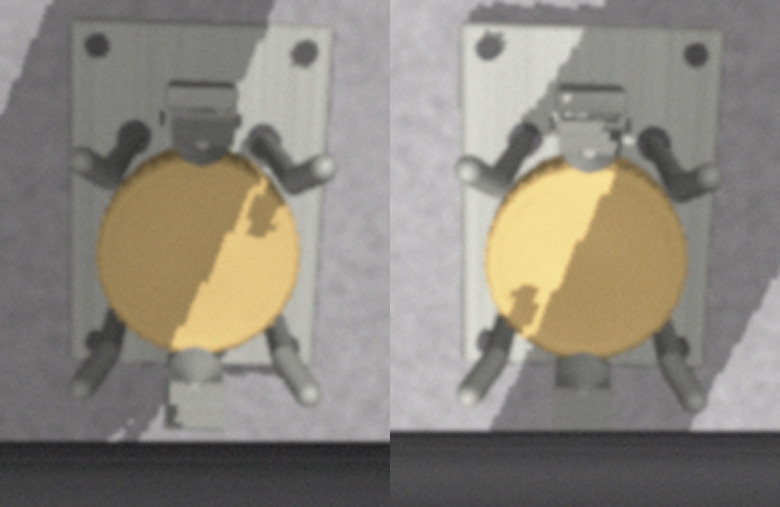

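Both views show the magazine clearly. The rod tips on the left are at (85,160), (325,165), (80,385), (310,393). On the right they are at (468,170), (709,178), (467,398), (696,402).

```bash
python3 - <<'E'
from h import *
T=[[(85,160),(325,165),(80,385),(310,393)],[(78,170),(319,178),(77,398),(306,402)]]
P=[[(72,22),(333,30)],[(72,25),(331,31)]]
H=[[(97,45),(305,53)],[(98,47),(306,55)]]
off=[(196,101),(193,105)]
for i in range(2):
    d=pickle.load(open(f"m{i}.pkl","rb"))
    f=lambda p,z: ray(d,np.array(p)/2.6+off[i],z)[:,:2]
    t=f(T[i],151); print("tips",t.round(1).tolist(),t.mean(0).round(1))
    for e,z in ((t[1]-t[0],0),(t[3]-t[2],0),(lambda q:q[1]-q[0])(f(P[i],12)) is not None and ((lambda q:q[1]-q[0])(f(P[i],12)),1),((lambda q:q[1]-q[0])(f(H[i],12)),2)):
        print(z,np.linalg.norm(e).round(1),"yaw",round((np.arctan2(e[1],e[0])+np.pi/2)%np.pi,3))
    for e in (t[2]-t[0],t[3]-t[1]): print("x",np.linalg.norm(e).round(1),round(np.arctan2(e[1],e[0])%np.pi,3))
E
```

```text
tips [[527.7, 110.0], [506.6, 171.8], [590.1, 129.2], [569.5, 192.8]] [548.5 151. ]
0 65.3 yaw 0.33
0 66.8 yaw 0.314
1 107.1 yaw 0.321
2 85.9 yaw 0.313
x 65.3 0.299
x 66.3 0.322
tips [[571.0, 192.3], [591.6, 129.6], [507.4, 171.7], [529.2, 108.5]] [549.8 150.5]
0 66.0 yaw 0.318
0 66.9 yaw 0.332
1 106.6 yaw 0.329
2 86.2 yaw 0.314
x 66.8 0.313
x 65.9 0.326
```

```bash
cat >> h.py <<'E'
M=np.array([549.3,150.8]); A=0.318-np.pi/2
def st(s=""):
    q=robot.state(); print(s,"t",round(q["t"],2),"ee",q["ee_pos"].round(1),"F",q["contact_force"].round(1),"gap",round(q["finger_gap"]*92,1))
def pick(p):
    robot.move_ptp([*p,60],down(A+np.pi/2)); robot.line_to([*p,18],v=120)
    effector.command_gripper(0.6,5); st("centre"); effector.command_gripper(1.0)
    robot.line_to([*p,45],v=150); robot.move_ptp([*p,45],down(A)); robot.line_to([*p,18],v=120)
    effector.command_gripper(0.6,20); st("grip"); robot.line_to([*p,200],v=200); st("lift")
def place():
    robot.move_ptp([*M,200],down(A)); robot.line_to([*M,165],v=120); st("above")
    print("stop",robot.line_to([*M,127],v=40,f_stop=4)); st("placed")
def press(z=115):
    effector.command_gripper(1.0); robot.line_to([*M,175],v=150); effector.command_gripper(0.0)
    d=optics.get_image("wrist")
    print("stop",robot.line_to([*M,z],v=50,f_stop=38)); robot.sleep(.2); st("pressed")
E
python3 - <<'E'
from h import *
pick(np.array([538.4,-92.9])); place()
d=optics.get_image("wrist"); s=optics.get_image("scene")
u,v=proj(s,[*M,130])[0].astype(int)
cv2.imwrite("pics/p1.png",np.hstack([cv2.resize(s["frame"][v-60:v+60,u-60:u+60],(420,420),interpolation=cv2.INTER_CUBIC),d["frame"][:,90:460]]))
E
```

```text
centre t 16.27 ee [538.6 -93.   18.4] F [-0.2  0.6  3.1] gap 65.8
grip t 19.57 ee [538.6 -92.9  18.3] F [0.1 0.1 3.5] gap 65.1
lift t 20.62 ee [537.7 -92.7 198.8] F [-1.2 -0.2  0.3] gap 64.9
above t 22.03 ee [549.6 149.7 165.1] F [ 0.  -0.5 -0.9] gap 65.3
stop False
placed t 23.13 ee [549.2 150.8 127.1] F [-1.7 -1.7  0.8] gap 65.6
```

View pics/p1.png

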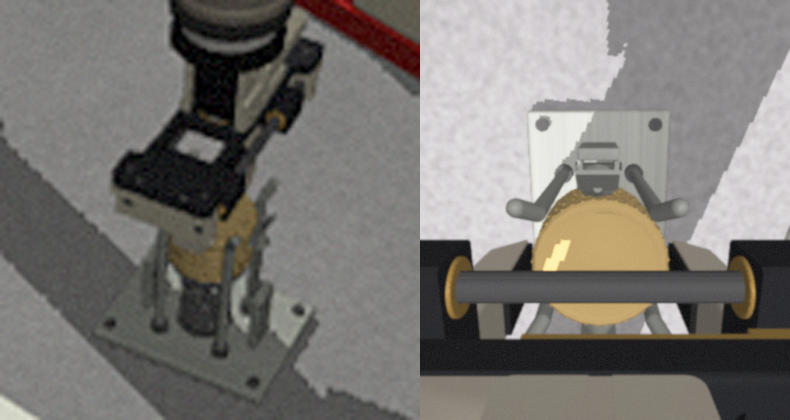

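The lid is held between the four rods, over the noses and centred (wrist view around (600,255)). I'll release it and press it home.

```bash
python3 - <<'E'
from h import *
press(); robot.line_to([*M,230],v=200); st("up")
effector.command_gripper(1.0); robot.sleep(.2)
d=optics.get_image("wrist"); pickle.dump(d,open("m2.pkl","wb"))
print([o for o in gold(d,120,(10,60,40)) if 55<min(o[2]) and max(o[2])<80])
u,v=proj(d,[*M,120])[0].astype(int); s=optics.get_image("scene"); a,b=proj(s,[*M,100])[0].astype(int)
cv2.imwrite("pics/p2.png",np.hstack([cv2.resize(s["frame"][b-45:b+45,a-40:a+40],(373,420),interpolation=cv2.INTER_CUBIC),cv2.resize(d["frame"][v-90:v+90,u-80:u+80],(373,420),interpolation=cv2.INTER_CUBIC)]))
E
```

```text
stop False
pressed t 27.39 ee [549.4 150.8 115.4] F [-1.2 -0.4  6.9] gap 0.6
up t 28.12 ee [548.6 150.7 228.4] F [ 0.2  0.4 -0.3] gap 0.5
[([552.9, 150.1], [551.9, 149.7], [65.1, 64.2], [270.4, 204.2])]
```

View pics/p2.png

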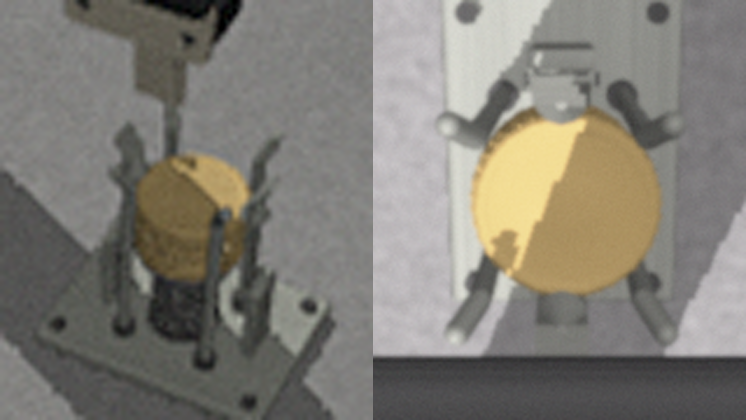

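The first lid appears to be under the catches: the nose overlaps its rim at (562,110) and its apparent size fits z≈120. I'll confirm by touch, then fetch the second lid.

```bash
python3 - <<'E'
from h import *
effector.command_gripper(0.0); robot.line_to([*M,126],v=200)
print("touch",robot.line_to([*M,118],v=20,f_stop=3)); st("touch"); robot.line_to([*M,115],v=40,f_stop=30); robot.sleep(.2); st("re-press")
robot.line_to([*M,210],v=200); effector.command_gripper(1.0)
d=optics.get_image("top"); print([o for o in gold(d,25) if 55<min(o[2]) and max(o[2])<66])
E
```

```text
touch True
touch t 32.38 ee [550.  150.9 119.6] F [-0.6 -0.2  5.9] gap 0.5
re-press t 32.83 ee [550.  150.9 116.3] F [-0.9 -0.2  7.1] gap 0.1
[([525.7, -237.7], [526.1, -237.7], [61.4, 58.3], [367.5, 245.1])]
```

The touch came at z = 119.6, so the first lid is caught. Now the second lid.

```bash
python3 - <<'E'
from h import *
pick(np.array([527.5,-239.0])); place()
if 64<robot.state()["finger_gap"]*92<68:
    press(); robot.line_to([*M,126],v=150)
    effector.command_gripper(0.0); print("touch",robot.line_to([*M,118],v=20,f_stop=3)); st("touch"); robot.line_to([*M,114.5],v=40,f_stop=30); robot.sleep(.2); st("re-press")
robot.line_to([*M,235],v=200); effector.command_gripper(1.0); robot.sleep(.2)
d=optics.get_image("wrist"); st("end")
print([o for o in gold(d,120,(10,60,40)) if 55<min(o[2]) and max(o[2])<80])
u,v=proj(d,[*M,120])[0].astype(int); s=optics.get_image("scene"); a,b=proj(s,[*M,100])[0].astype(int)
cv2.imwrite("pics/p3.png",np.hstack([cv2.resize(s["frame"][b-45:b+45,a-40:a+40],(373,420),interpolation=cv2.INTER_CUBIC),cv2.resize(d["frame"][v-90:v+90,u-80:u+80],(373,420),interpolation=cv2.INTER_CUBIC)]))
E
```

```text
centre t 37.96 ee [ 527.6 -239.1   18.3] F [-0.3  1.1  3.3] gap 65.8
grip t 41.26 ee [ 527.7 -239.1   18.4] F [-0.3 -0.7  2.3] gap 65.5
lift t 42.32 ee [ 526.9 -238.6  198.8] F [ 0.2  0.2 -1.7] gap 65.1
above t 44.21 ee [549.5 150.1 165. ] F [-0.2  0.   0.3] gap 65.4
stop False
placed t 45.31 ee [549.2 150.8 127.1] F [-1.9 -1.2  1.5] gap 65.4
stop False
pressed t 49.47 ee [549.4 150.9 115.6] F [-2.6 -0.1  7.1] gap 0.5
touch True
touch t 50.28 ee [549.5 150.8 120.1] F [-1.7  0.6  7.5] gap 0.6
re-press t 50.77 ee [549.5 150.8 115.4] F [-1.5 -1.   8.7] gap 0.3
end t 53.23 ee [549.3 150.8 235. ] F [0.1 0.2 0.5] gap 91.9
[([553.1, 150.4], [552.2, 149.8], [66.1, 63.7], [270.1, 202.3])]
```

View pics/p3.png

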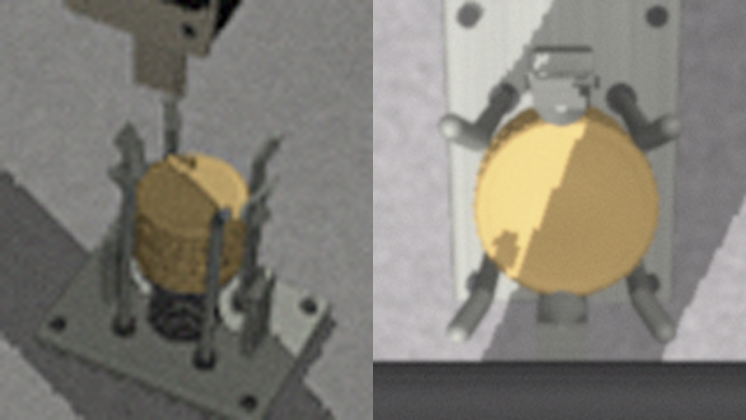

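The stack is one lid taller, level with the noses and overlapped by them. The touch at z = 120.1 agrees, and the gripper is clear, so I'm handing in.

```bash
python3 - <<'E'
from h import *
robot.hand_in(); st("done")
E
```

```text
the job is handed in; nothing more can be done
the job is handed in; nothing more can be done
```

Both gold lids from the board are in the magazine and appear to be caught under both catches. The job was handed in at about 53 s of the 72 s allowed. For each lid I squared it up in the jaws, set it between the rods, and pressed it down with closed fingers to z≈115.5 mm; the tool felt 7 to 9 N.

**Last checks:**
- **Height:** after each press a touch found the stack top at the catch-nose level of 120 mm (119.6 after the first lid, 120.1 after the second).
- **Pictures:** the final views show the stack taller, level and centred, with the near nose over the rim and the gripper open well above it. The far nose is harder to judge.
- **Centre:** the last camera estimate of the top lid's centre was about 3 mm off the axis I used. That is more than the 1.5 mm play between the rods. I put it down to the wrist camera's offset, because an earlier pair of half-turned views differed by about 2 mm.
- **Not measured:** I did not read the catch angles or the follower directly. The jar, cheese and knife were never approached, and I did not check them again at the end.

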